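Pack the L-shaped snack boxes around the sauce pot

ROBOT

A 6-joint arm with a two-finger parallel gripper is mounted at the origin on a cart in front of the work surface, level with it; the furniture and walls round the work are solid. World frame = base frame: x ahead of the robot, y to its left, z up, the work surface at z = 0. Lengths are in m, angles in rad, forces in N, time in s.
With the tool pointing down it reaches from about 0.4 to 0.925 m from the base axis. Payload 12.5 kg.
Tool frame: the origin (TCP) lies on the front face of the gripper's body, between the roots of the fingers; the fingertips stand 78 mm ahead of it and the grasp point (between the pads) lies 59 mm ahead of it (bot.grip_point_offset is the distance from the TCP to the grasp point, in m); z points along the fingers, y is the line along which they close (so a half turn about z gives the same grasp; the last joint's range is limited). The gripper opens to 95 mm and grips with 3 to 60 N. Pads are 20 mm wide; open, the fingers measure 119 mm over their backs; the gripper's body (75 mm by 180 mm) begins 59 mm behind the grasp point.
Start: joints at [1.062, 0.491, 1.559, -0, 1.092, -0.106], TCP at [0.245, 0.575, 0.292] pointing down, gripper open.
Joint ranges: [-3.1, 3.1], [-0.84, 2.19], [0.05, 2.79], [-1.13, 4.28], [0.06, 2.93], [-2.69, 2.69]. Speed limits (rad/s): [2.22, 2.22, 2.79, 3.14, 3.14, 3.14].

INTERFACE

Orientations are given as a 3x3 rotation matrix whose columns are the frame's x, y, z axes.
In Python, from cell import bot, grab_frame, get_calibration, hand_in gives the robot as it stands (bot), with the cameras as plain functions and the job as plain functions.
- The arm moves only by the shell command python3 inch.py 'ROWS' [OPENING] [FORCE]. ROWS is a JSON list of rows, 1 to 10 of them, each of 4 numbers: dx, dy, dz in m, then a turn about the tool's z in rad; each row is the pose to reach, as a shift and turn from the pose commanded when the command began, along the tool's axes at that moment; what a row does not reach only later rows make up. A row lasts 1/12 s, in which the tool goes at most 0.0417 m and 0.125 rad, less where a joint would pass 70% of its speed; a pose out of reach is approached as far as the arm can. OPENING is the finger opening in m, set as the command begins (- or left out keeps the last). The fingers move at their own pace and stop on an object; FORCE is the grip in N (left out, the last holds). Time passes only in rows, so rows that do not move let the fingers close. It prints the time, the measured TCP pose, the force, the opening and the grip force at its end.
- bot.state(): the state, without advancing time (a new reading comes with each control period).
- grab_frame(name): name is "side" or "top"; returns the picture (480x640x3 uint8, red, green, blue); there is no depth.
- get_calibration(name): a dict with "K" (3x3 intrinsics, pixels), "extrinsics" (4x4, takes a point from camera to world coordinates). Camera axes: x right, y down, z forward; pixel columns grow to the right and rows downward; lengths in m; the calibration is good to about 2 mm. A picture is of the moment at which its call begins. get_calibration takes no time and is no camera call.
- hand_in(): hands the job in; it is judged then, once.
The state is a dict: "time_s": time; "joints": joint angles; "qd": joint speeds; "joint_efforts": joint torques, N m; "ee_pos": TCP position; "eef_rot": TCP orientation; "ft_force": force on the tool from outside, world axes, zero at the start; "torque": the same for the moment, N m; "grip_width": finger opening in m; "finger_force": force on a finger pad.
Only numpy, scipy, OpenCV 4.12 (cv2) and the standard library are available. Lean on these libraries where they do the work, as an engineer would, in place of code of your own. Each camera call takes 0.05 s, during which the arm holds its last target. There are 200 camera calls.

TASK

Make up this order at the till: take the grey tin of loyalty cards out of the blue carrier tray and lay it flat on the order pad, then pack all the L-shaped snack boxes into the tray round the sauce pot that already stands in it, each lying flat on the tray's floor, the right way up. They only all fit if you look where the sauce pot sits and turn each box to suit. Leave the sauce pot, the wipes and the wooden dish where they are.

Things in the scene. Friction and masses are not known exactly. Their poses are not given: they have to be found in the camera images.
- tray: Square blue open tray, fixed, 194 x 194 mm outside, 186 x 186 inside, floor 4 mm thick, rim 24 mm above its underside. Origin: centre of the underside, axes along its sides. Holds 4 x 4 cells of 46 mm pitch (centres at -69, -23, 23, 69 mm in x and y, no ribs between); a box covers three cells, the sauce pot one; neighbours then have 4 mm between them.
- sauce_a: Round sealed sauce pot, red with a white lid, 40 mm across and 25 mm high, 0.4 kg, standing on the tray's floor in the middle of one of its 4 x 4 cells. Loose. Exactly one of the four pots a to d is there. Origin: centre of its underside, z up.
- sauce_b: Round sealed sauce pot, red with a white lid, 40 mm across and 25 mm high, 0.4 kg, standing on the tray's floor in the middle of one of its 4 x 4 cells. Loose. Exactly one of the four pots a to d is there. Origin: centre of its underside, z up.
- sauce_c: Round sealed sauce pot, red with a white lid, 40 mm across and 25 mm high, 0.4 kg, standing on the tray's floor in the middle of one of its 4 x 4 cells. Loose. Exactly one of the four pots a to d is there. Origin: centre of its underside, z up.
- sauce_d: Round sealed sauce pot, red with a white lid, 40 mm across and 25 mm high, 0.4 kg, standing on the tray's floor in the middle of one of its 4 x 4 cells. Loose. Exactly one of the four pots a to d is there. Origin: centre of its underside, z up.
- box_1: L-shaped box, orange lid, 28 mm high, arms 42 wide, 88 long over all; lowest 10 mm set back 3 mm as lead-in. Lid fin 14 thick, 34 long, 24 high (top at z 52). Origin: underside, below fin centre. Corner cell centre (-11,-11) mm, end cells (35,-11) and (-11,35): arms point +x, +y. Fin runs along (1,-1): pinch it along (1,1). 0.1 to 0.2 kg, loose. 4 or 5 of the 5 alike boxes are present.
- box_2: L-shaped box, green lid, 28 mm high, arms 42 wide, 88 long over all; lowest 10 mm set back 3 mm as lead-in. Lid fin 14 thick, 34 long, 24 high (top at z 52). Origin: underside, below fin centre. Corner cell centre (-11,-11) mm, end cells (35,-11) and (-11,35): arms point +x, +y. Fin runs along (1,-1): pinch it along (1,1). 0.1 to 0.2 kg, loose. 4 or 5 of the 5 alike boxes are present.
- box_3: L-shaped box, yellow lid, 28 mm high, arms 42 wide, 88 long over all; lowest 10 mm set back 3 mm as lead-in. Lid fin 14 thick, 34 long, 24 high (top at z 52). Origin: underside, below fin centre. Corner cell centre (-11,-11) mm, end cells (35,-11) and (-11,35): arms point +x, +y. Fin runs along (1,-1): pinch it along (1,1). 0.1 to 0.2 kg, loose. 4 or 5 of the 5 alike boxes are present.
- box_4: L-shaped box, orange lid, 28 mm high, arms 42 wide, 88 long over all; lowest 10 mm set back 3 mm as lead-in. Lid fin 14 thick, 34 long, 24 high (top at z 52). Origin: underside, below fin centre. Corner cell centre (-11,-11) mm, end cells (35,-11) and (-11,35): arms point +x, +y. Fin runs along (1,-1): pinch it along (1,1). 0.1 to 0.2 kg, loose. 4 or 5 of the 5 alike boxes are present.
- box_5: L-shaped box, green lid, 28 mm high, arms 42 wide, 88 long over all; lowest 10 mm set back 3 mm as lead-in. Lid fin 14 thick, 34 long, 24 high (top at z 52). Origin: underside, below fin centre. Corner cell centre (-11,-11) mm, end cells (35,-11) and (-11,35): arms point +x, +y. Fin runs along (1,-1): pinch it along (1,1). 0.1 to 0.2 kg, loose. 4 or 5 of the 5 alike boxes are present.
- card_pack: Flat dark grey tin of loyalty cards, 40 (x) x 58 (y) x 14 (z) mm, 0.06 kg, loose; lies on the tray's floor at the start. Origin: centre of its underside.
- order_pad: Brown spiral-bound order pad lying on the counter, does not move, 130 (x) x 94 (y) x 13 (z) mm, its top face is 13 mm above the counter. Origin: centre of its underside.
- wet_wipes: Bystander: green pack of wet wipes, 69 (x) x 159 (y) x 37 (z) mm. Origin: centre of its underside.
- wood_dish: Bystander: small round wooden dish, 48 mm across, 18 mm high. Origin: centre of its underside.

How it is judged:
By the outcome, as a careful person would: the job done as asked, in the order asked, and still so for the second after the job is handed in, with the robot touching nothing.
Of sauce_a, sauce_b, sauce_c, sauce_d only 1 to 1 are there at a start; the rules pass over those that are not, and their reading is None.
Of box_1, box_2, box_3, box_4, box_5 only 4 to 5 are there at a start; the rules pass over those that are not, and their reading is None.
At some moment in a run one of box_1, box_2, box_5 may be knocked a few centimetres aside while the robot is not near it.
Once in a run the grip may slacken for a moment while it holds something.
It also fails if it takes over 210 s, if anything falls off the work surface, if the arm or the gripper's body presses on something with over 40 N, if the wrist force passes 120 N, or if a joint passes its speed limit or range.

## Working session

There is one attempt and no reset: what is moved stays moved. The work goes in short steps, Python scripts to look and compute and a shell command to move; the robot and the scene stay as the last step left them, time stands still between calls to the robot, and variables do not carry over. Pictures are saved under pics/ and viewed, at most 14 in all, crops included, and the job is handed in when it is done.

```bash
ls; mkdir -p pics; python3 - <<'E'
from cell import bot, grab_frame, get_calibration, hand_in
import cv2,numpy as np
np.set_printoptions(precision=4,suppress=True)
for n in("top","side"):
    cv2.imwrite(f"pics/{n}0.png",grab_frame(n)[:,:,::-1]); c=get_calibration(n); print(n,c["K"],c["extrinsics"])
s=bot.state(); print(s["time_s"],s["ee_pos"],s["eef_rot"],bot.grip_point_offset)
E
```

```text
cell.py
inch.py
pics
top [[501.7067   0.     326.5792]
 [  0.     501.7067 238.7799]
 [  0.       0.       1.    ]] [[ 0.0914 -0.9741  0.2069  0.3141]
 [-0.9958 -0.0899  0.0165 -0.0582]
 [ 0.0025 -0.2075 -0.9782  0.9873]
 [ 0.      0.      0.      1.    ]]
side [[600.9084   0.     312.1687]
 [  0.     600.9084 229.1599]
 [  0.       0.       1.    ]] [[ 0.9916 -0.0503  0.1191  0.3358]
 [-0.1282 -0.5014  0.8557 -1.3874]
 [ 0.0167 -0.8638 -0.5036  0.8278]
 [ 0.      0.      0.      1.    ]]
0.1 [0.2449 0.5749 0.2917] [[-0.92    0.392  -0.0005]
 [ 0.392   0.92   -0.0009]
 [ 0.0001 -0.001  -1.    ]] 0.0588
```

View pics/top0.png

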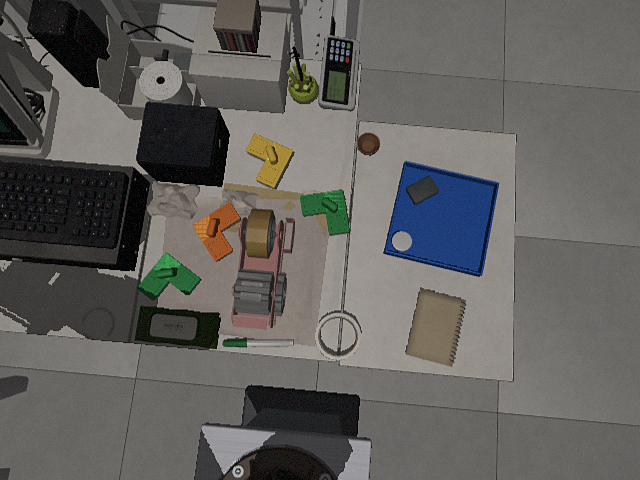

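View pics/side0.png

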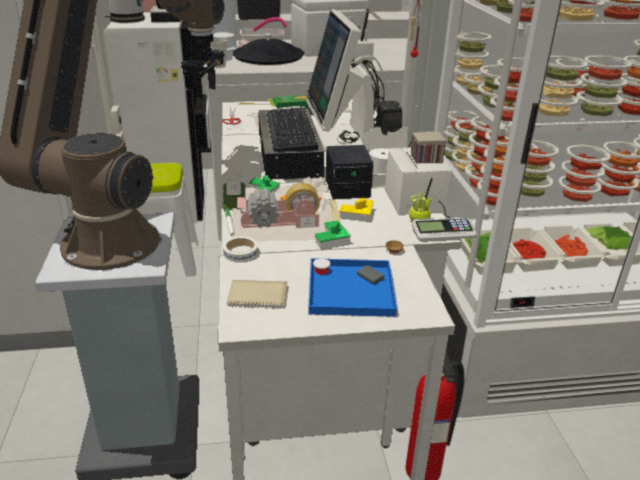

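The top view shows the tray at (442,218) with the pot at (402,240), the tin at (422,189), the pad at (435,327) and the dish at (368,144). The boxes are yellow (270,160), green (326,211), orange (216,231) and green (168,275). A tape dispenser stands between them at (260,265). I'll crop in and look for a fifth box.

```bash
python3 - <<'E'
import cv2,numpy as np
a=cv2.imread("pics/top0.png"); b=cv2.imread("pics/side0.png")
A=cv2.resize(a[110:360,130:360],None,fx=2.35,fy=2.35,interpolation=cv2.INTER_CUBIC)
cv2.imwrite("pics/c1.png",A)
B=cv2.resize(b[130:330,210:410],None,fx=2.9,fy=2.9,interpolation=cv2.INTER_CUBIC)
cv2.imwrite("pics/c2.png",B)
for n,i in(("top",a),("side",b)):
    h=cv2.cvtColor(i,cv2.COLOR_BGR2HSV)
    for c,(lo,hi) in dict(orange=(6,17),yellow=(20,32),green=(50,80),blue=(100,125)).items():
        m=cv2.inRange(h,(lo,150,60),(hi,255,255)); k,_,st,ce=cv2.connectedComponentsWithStats(m)
        print(n,c,[(tuple(ce[j].astype(int)),int(st[j,4])) for j in range(1,k) if st[j,4]>40])
E
```

```text
top orange [((np.int64(216), np.int64(230)), 1326)]
top yellow [((np.int64(269), np.int64(158)), 1249)]
top green [((np.int64(327), np.int64(209)), 919), ((np.int64(168), np.int64(276)), 739)]
top blue [((np.int64(444), np.int64(219)), 8087)]
side orange [((np.int64(624), np.int64(10)), 97), ((np.int64(634), np.int64(71)), 106), ((np.int64(610), np.int64(73)), 94), ((np.int64(499), np.int64(151)), 112), ((np.int64(623), np.int64(162)), 244), ((np.int64(497), np.int64(168)), 95), ((np.int64(574), np.int64(181)), 53), ((np.int64(492), np.int64(186)), 49), ((np.int64(571), np.int64(246)), 408)]
side yellow [((np.int64(165), np.int64(175)), 719), ((np.int64(358), np.int64(206)), 359)]
side green [((np.int64(290), np.int64(103)), 89), ((np.int64(264), np.int64(183)), 197), ((np.int64(332), np.int64(231)), 356)]
side blue [((np.int64(351), np.int64(290)), 3930)]
```

View pics/c1.png

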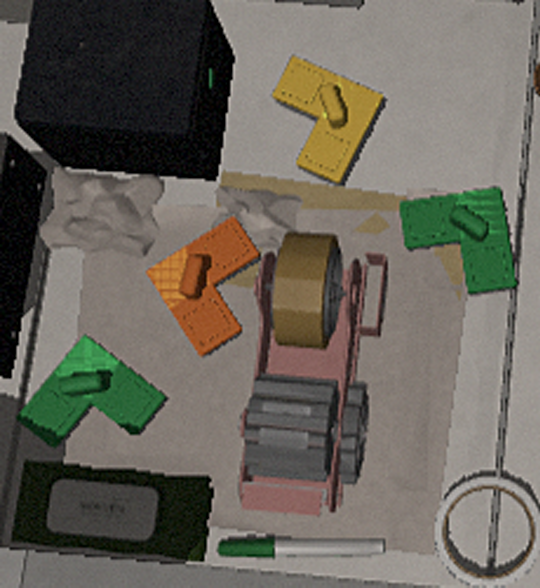

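View pics/c2.png

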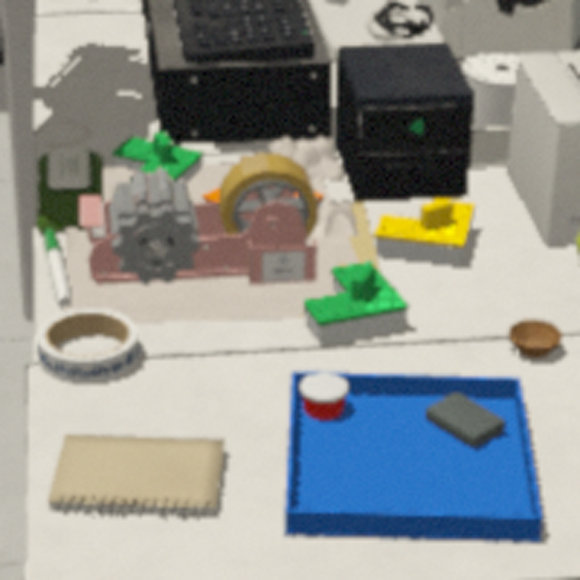

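Only four boxes show in either view (orange, yellow and two green). The pot stands in a corner cell of the tray. Next I'll fit the poses by silhouette.

```bash
cat > vis.py <<'E'
import cv2,numpy as np
from scipy.optimize import minimize
from cell import bot, grab_frame, get_calibration, hand_in
np.set_printoptions(precision=4,suppress=True)
CAL={n:get_calibration(n) for n in("top","side")}
def proj(n,P):
    c=CAL[n];E=np.linalg.inv(c["extrinsics"]);q=np.asarray(P)@E[:3,:3].T+E[:3,3];q=q@c["K"].T
    return q[:,:2]/q[:,2:]
def ray(n,uv,z):
    c=CAL[n];d=c["extrinsics"][:3,:3]@np.linalg.solve(c["K"],[*uv,1]);o=c["extrinsics"][:3,3]
    return (o+d*(z-o[2])/d[2])
def tri(u1,u2):   # top px, side px -> point, miss
    A=[];b=[]
    for n,uv in(("top",u1),("side",u2)):
        c=CAL[n];d=c["extrinsics"][:3,:3]@np.linalg.solve(c["K"],[*uv,1]);d/=np.linalg.norm(d)
        M=np.eye(3)-np.outer(d,d);A.append(M);b.append(M@c["extrinsics"][:3,3])
    p=np.linalg.lstsq(np.vstack(A),np.hstack(b),rcond=None)[0];return p
def prism(x0,x1,y0,y1,z0,z1): return np.array([(x,y,z) for x in(x0,x1) for y in(y0,y1) for z in(z0,z1)])/1e3
r2=np.array([[1,1,0],[-1,1,0],[0,0,2**.5]])/2**.5   # fin frame rows
BOX=[prism(-32,56,-32,10,26.5,28),prism(-32,10,-32,56,26.5,28),prism(-17,17,-7,7,28,52)@np.array([[1,-1,0],[1,1,0],[0,0,2**.5]])/2**.5]
TRAY=[prism(-97,97,-97,97,0,24)]
TIN=[prism(-20,20,-29,29,0,14)]; PAD=[prism(-65,65,-47,47,0,13)]
S=4
def place(P,x,y,t,z=0):
    c,s=np.cos(t),np.sin(t);return P@np.array([[c,s,0],[-s,c,0],[0,0,1]])+[x,y,z]
def sil(n,parts,p,z=0,shape=(480,640)):
    m=np.zeros(shape,np.uint8)
    for P in parts:
        q=proj(n,place(P,*p,z));h=cv2.convexHull(np.round(q*16).astype(np.int32));cv2.fillConvexPoly(m,h,255,cv2.LINE_AA,4)
    return m/255.
def hsvmask(img,lo,hi):
    m=cv2.inRange(cv2.cvtColor(img,cv2.COLOR_RGB2HSV),lo,hi);return cv2.morphologyEx(m,cv2.MORPH_CLOSE,np.ones((3,3)))
def comp(m,uv,r=12):
    k,l,st,ce=cv2.connectedComponentsWithStats(m)
    js=[j for j in range(1,k) if st[j,4]>150]; j=min(js,key=lambda j:np.hypot(*(ce[j]-uv)));o=(l==j).astype(np.uint8)*255
    cs,_=cv2.findContours(o,cv2.RETR_EXTERNAL,cv2.CHAIN_APPROX_NONE);cv2.drawContours(o,cs,-1,255,-1);return o/255.
def fit(n,parts,mask,p0s,z=0):
    B=lambda m:cv2.GaussianBlur(m,(0,0),1.0);mb=B(mask);best=None
    f=lambda v:np.sum((B(sil(n,parts,(v[0],v[1],v[2]*5),z))-mb)**2)/mask.sum()
    for p in p0s:
        v=np.array([p[0],p[1],p[2]/5]);sx=np.vstack([v]+[v+d for d in np.diag([.02,.02,.06])])
        r=minimize(f,v,method="Nelder-Mead",options=dict(initial_simplex=sx,xatol=1e-4,fatol=1e-5))
        if best is None or r.fun<best.fun:best=r
    v=best.x;return np.array([v[0],v[1],(v[2]*5+np.pi)%(2*np.pi)-np.pi]),best.fun
COL=dict(orange=((6,110,40),(18,255,255)),yellow=((19,110,40),(34,255,255)),green=((48,110,45),(85,255,255)),blue=((98,110,30),(128,255,255)))
def fitbox(n,img,col,uv,z=0,n0=8):
    m=comp(hsvmask(img,*COL[col]),uv);v,u=np.nonzero(m);c=ray(n,(u.mean(),v.mean()),.03+z)
    return fit(n,BOX,m,[(c[0],c[1],a) for a in np.arange(n0)*2*np.pi/n0],z)
E
cat > m1.py <<'E'
from vis import *
I={n:cv2.imread(f"pics/{n}0.png")[:,:,::-1].copy() for n in("top","side")}
for name,c,uv in(("yellow","yellow",(269,158)),("greenR","green",(327,209)),("orange","orange",(216,230)),("greenL","green",(168,276))): print(name,*fitbox("top",I["top"],c,uv))
for name,c,uv in(("yellow","yellow",(358,206)),("greenR","green",(332,231)),("greenL","green",(264,183))): print("side",name,*fitbox("side",I["side"],c,uv))
for n,uv in(("top",(444,219)),("side",(351,290))):
    h=hsvmask(I[n],*COL["blue"]);m=comp(h,uv)
    m=cv2.fillConvexPoly(np.zeros((480,640),np.uint8),cv2.convexHull(np.argwhere(m>0)[:,::-1].astype(np.int32)),255)/255.
    c=ray(n,uv,.01);print("tray",n,*fit(n,TRAY,m,[(c[0],c[1],a) for a in(-.4,-.1,.2,.5)]))
for n,uv in(("top",(402,240)),("side",(322,263))):
    # pot lid (white) centre
    x,y=uv;w=I[n][y-14:y+15,x-14:x+15].astype(int);m=(w.min(2)>130).astype(np.uint8);mm=cv2.moments(m,True)
    print("pot",n,mm["m00"],x-14+mm["m10"]/mm["m00"],y-14+mm["m01"]/mm["m00"])
for n,uv in(("top",(422,189)),("side",(371,274))):
    x,y=uv;g=I[n].astype(int);m=np.zeros((480,640),np.uint8);s=np.s_[y-22:y+23,x-22:x+23];m[s]=((g.max(2)-g.min(2)<45)&(g.max(2)<120))[s]
    m=comp(m*255,uv);c=ray(n,uv,.01);print("tin",n,m.sum(),*fit(n,TIN,m,[(c[0],c[1],a) for a in(0,.8,1.6,2.4)],.004))
for n,uv in(("top",(435,327)),("side",(257,293))):
    m=comp(hsvmask(I[n],(8,35,70),(30,160,255)),uv);c=ray(n,uv,.01);print("pad",n,m.sum(),*fit(n,PAD,m,[(c[0],c[1],a) for a in(0,.8,1.6,2.4)]))
E
python3 m1.py
```

```text
yellow [0.6744 0.0837 1.2282] 0.023773508865220498
greenR [ 0.5819 -0.0412  1.817 ] 0.03631303898467994
orange [ 0.5157  0.1804 -2.4604] 0.020292578843493767
greenL [0.4201 0.2558 2.5747] 0.07813672232591604
side yellow [0.6748 0.0798 1.3165] 0.02845503058475585
side greenR [ 0.5813 -0.0467  1.8238] 0.07625166412570863
side greenL [ 0.41    0.2728 -0.4889] 0.30352291014048144
tray top [ 0.5848 -0.2669 -0.1524] 0.005219777379622621
tray side [ 0.5846 -0.2667 -0.1462] 0.020433379976246703
pot top 291.0 401.3298969072165 240.6701030927835
pot side 467.0 320.4304068522484 257.6252676659529
tin top 565.0 [ 0.6394 -0.2252  0.6261] 0.06379909730740217
tin side 286.0 [ 0.6394 -0.2259  0.4593] 0.2055803923512865
pad top 3207.0 [ 0.3683 -0.2659  2.9881] 0.05857606273090474
pad side 1386.0 [ 0.3682 -0.2597  3.0009] 0.15844020455986554
```

```bash
cat > go.py <<'E'
from vis import *
def go(x,y,z,close=None,exact=None):
    """shift in tool axes to TCP (x,y,z); close: closing-line yaw (mod pi) ; exact: signed turn of world yaw"""
    s=bot.state();R=np.array(s["eef_rot"]);d=R.T@(np.array([x,y,z])-s["ee_pos"]);phi=np.arctan2(R[1,1],R[0,1])
    dj=(np.arctan2(y,x)-np.arctan2(s["ee_pos"][1],s["ee_pos"][0]))
    if exact is not None: ts=[-exact]
    else:
        a=0 if close is None else phi-close; a=(a+np.pi/2)%np.pi-np.pi/2; ts=[a,a-np.pi*np.sign(a)]
    print("d",d,"rows>=%.1f"%(np.linalg.norm(d)/.0417),[("turn %.3f"%t,"j6->%.2f"%(s["joints"][5]+t+dj)) for t in ts],"t",round(s["time_s"],2),"phi %.3f"%phi)
E
python3 - <<'E'
from vis import *
for z in (.06,.08,.1,.12,.14):
    print(z,ray("side",(303,183),z),proj("top",[ray("side",(303,183),z)]))   # roll top
for z in (.04,.06,.08,.1,.12): print(z,ray("side",(264,190),z),proj("top",[ray("side",(264,190),z)]))  # grey thing top
T=np.array([.5848,-.2669]);t=-.152;R=np.array([[np.cos(t),-np.sin(t)],[np.sin(t),np.cos(t)]])
p=ray("top",(401.3,240.7),.029);print("pot",p,R.T@(p[:2]-T),"pot z tri",tri((401.3,240.7),(320.6,265.5)))
print("tin in tray",R.T@([.6394-.5848,-.2252+.2669]))
print("register corner", [ray("top",(222,130),z) for z in(.1,.15)])
I=cv2.imread("pics/top0.png")[:,:,::-1].copy()
COL["green"]=((45,80,25),(88,255,255))
ps=[]
for c,uv in(("yellow",(269,158)),("green",(327,209)),("orange",(216,230)),("green",(168,276))):
    p,f=fitbox("top",I,c,uv);print(c,p,f);ps.append(p)
O=cv2.resize(I,None,fx=3,fy=3,interpolation=cv2.INTER_CUBIC)
def dr(parts,p,z=0):
    for P in parts:
        h=cv2.convexHull(np.round((proj("top",place(P,*p,z))+.5)*3).astype(np.int32));cv2.polylines(O,[h],True,(255,0,255),1)
for p in ps:dr(BOX,p)
dr(TRAY,(.5848,-.2669,-.1524));dr(TIN,(.6394,-.2252,.6261),.004);dr(PAD,(.3683,-.2659,2.988))
cv2.imwrite("pics/o1.png",cv2.resize(O[360:1120,380:1540],(800,524),interpolation=cv2.INTER_AREA)[:,:,::-1])
E
```

```text
0.06 [0.525  0.1854 0.06  ] [[208.0214 220.4557]]
0.08 [0.5201 0.1445 0.08  ] [[227.0313 222.3668]]
0.1 [0.5151 0.1035 0.1   ] [[246.9272 224.3671]]
0.12 [0.5102 0.0625 0.12  ] [[267.7727 226.4628]]
0.14 [0.5053 0.0216 0.14  ] [[289.6374 228.6609]]
0.04 [0.4111 0.1907 0.04  ] [[199.2638 280.8803]]
0.06 [0.4092 0.1506 0.06  ] [[217.8895 282.521 ]]
0.08 [0.4072 0.1105 0.08  ] [[237.3597 284.2362]]
0.1 [0.4053 0.0705 0.1   ] [[257.7333 286.0309]]
0.12 [0.4034 0.0304 0.12  ] [[279.0745 287.9108]]
pot [ 0.5264 -0.1876  0.029 ] [-0.0698  0.0696] pot z tri [ 0.5267 -0.1888  0.0196]
tin in tray [0.0477 0.0495]
register corner [array([0.6933, 0.1733, 0.1   ]), array([0.672 , 0.1603, 0.15  ])]
yellow [0.6744 0.0837 1.2282] 0.023773508865220498
green [ 0.5821 -0.0413  1.8128] 0.02768853823650602
orange [ 0.5157  0.1804 -2.4604] 0.020292578843493767
green [0.4192 0.2563 2.5916] 0.028987172580304477
```

View pics/o1.png

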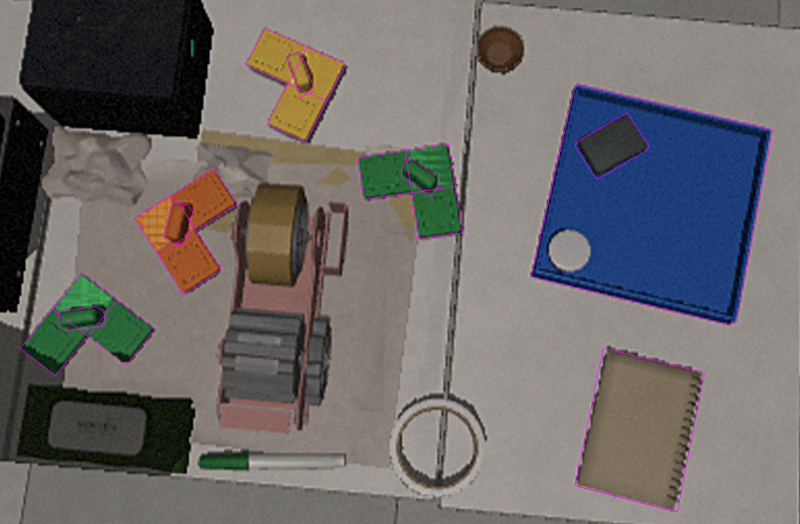

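```bash
python3 - <<'E'
from vis import *
b=ray("side",(370,196),0);b2=ray("side",(333,197),0);print("reg base near corners",b,b2, proj("top",[b,b2]))
for z in(.06,.08,.1,.12):print(z,proj("side",[b+[0,0,z],b2+[0,0,z]]))
# keyboard stand near-right corner base c2(328,133)
k=ray("side",(323,178),0);k2=ray("side",(262,178),0);print("kb",k,k2,proj("top",[k,k2]))
for z in(.04,.06,.08,.1):print(z,proj("side",[k+[0,0,z]]),proj("top",[k+[0,0,z],k2+[0,0,z]]))
from go import go
go(.6394,-.2252,.17,close=.626)
E
```

```text
reg base near corners [0.7317 0.1997 0.    ] [0.6188 0.2039 0.    ] [[221.5729 131.9051]
 [212.1492 182.7323]]
0.06 [[371.3105 178.0609]
 [333.6903 178.9789]]
0.08 [[371.7571 171.946 ]
 [333.9257 172.8353]]
0.1 [[372.2089 165.7615]
 [334.1637 166.6215]]
0.12 [[372.6659 159.5064]
 [334.4045 160.3362]]
kb [ 0.6078  0.3387 -0.    ] [0.4136 0.3569 0.    ] [[146.4989 182.0164]
 [121.1549 274.4652]]
0.04 [[323.3246 166.5672]] [[139.4605 175.5925]
 [112.7829 271.5641]]
0.06 [[323.4895 160.7597]] [[135.7292 172.1872]
 [108.334  270.0225]]
0.08 [[323.6561 154.8902]] [[131.8451 168.6422]
 [103.6949 268.415 ]]
0.1 [[323.8245 148.9576]] [[127.7985 164.949 ]
 [ 98.8531 266.7372]]
d [-0.6766 -0.5813  0.1222] rows>=21.6 [('turn 0.542', 'j6->-1.07'), ('turn -2.600', 'j6->-4.21')] t 0.1 phi 1.168
```

```bash
python3 inch.py '[[-0.03,-0.026,0,0],[-0.06,-0.052,0,0],[-0.09,-0.077,0,0],[-0.12,-0.103,0,0],[-0.15,-0.129,0,0],[-0.18,-0.155,0,0],[-0.21,-0.18,0,0],[-0.24,-0.206,0,0],[-0.27,-0.232,0,0],[-0.3,-0.258,0,0]]' 0.065 30
python3 inch.py '[[-0.03,-0.026,0,0],[-0.06,-0.052,0,0],[-0.09,-0.077,0,0],[-0.12,-0.103,0,0],[-0.15,-0.129,0,0],[-0.18,-0.155,0,0],[-0.21,-0.18,0,0],[-0.24,-0.206,0,0],[-0.27,-0.232,0,0],[-0.3,-0.258,0,0]]'
python3 -c "
from go import go
go(.6394,-.2252,.15,close=.626)"
```

```text
time_s: 0.93
ee_pos: [0.4202, 0.2182, 0.2922]
eef_rot: [[-0.92, 0.392, -0.0], [0.392, 0.92, 0.0], [0.0, 0.0, -1.0]]
ft_force: [1.2, 0.9, 0.0]
grip_width: 0.065
finger_force: 0.0
time_s: 1.77
ee_pos: [0.5951, -0.1369, 0.292]
eef_rot: [[-0.92, 0.392, -0.0], [0.392, 0.92, 0.0], [0.001, 0.0, -1.0]]
ft_force: [0.3, -0.3, 0.4]
grip_width: 0.065
finger_force: 0.0
d [-0.0755 -0.0638  0.1419] rows>=4.1 [('turn 0.542', 'j6->-1.07'), ('turn -2.600', 'j6->-4.21')] t 1.77 phi 1.168
```

```bash
python3 inch.py '[[-0.015,-0.013,0.03,0.11],[-0.03,-0.026,0.06,0.22],[-0.045,-0.038,0.09,0.33],[-0.06,-0.051,0.12,0.44],[-0.0755,-0.0638,0.1419,0.542],[-0.0755,-0.0638,0.1419,0.542]]' 0.054
python3 -c "
from go import go
go(.6394,-.2252,.085,close=.626)
import cv2
from cell import bot, grab_frame, get_calibration, hand_in
cv2.imwrite('pics/t1.png',cv2.resize(grab_frame('side')[230:330,290:420],None,fx=4,fy=4)[:,:,::-1])"
```

```text
time_s: 2.27
ee_pos: [0.6386, -0.2254, 0.1448]
eef_rot: [[-0.58, 0.815, -0.006], [0.815, 0.58, 0.002], [0.005, -0.003, -1.0]]
ft_force: [0.4, 0.5, -0.5]
grip_width: 0.0538
finger_force: 0.0
d [-0.0007  0.001   0.0598] rows>=1.4 [('turn -0.008', 'j6->-1.06'), ('turn 3.134', 'j6->2.08')] t 2.27 phi 0.618
```

View pics/t1.png

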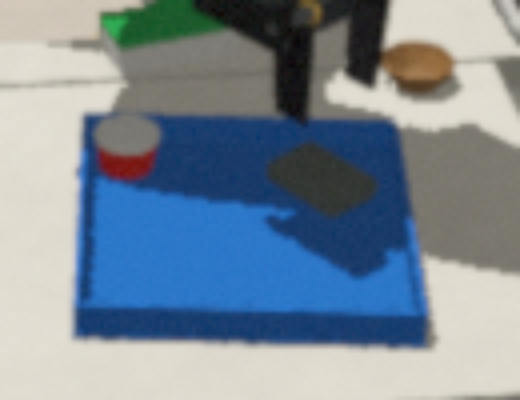

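The fingers are above the tin, in line with its short side. I'll go down and grip.

```bash
python3 inch.py '[[0,0,0.02,0],[0,0,0.04,0],[0,0,0.055,0],[0,0,0.0595,0],[0,0,0.0595,0]]' 0.054
python3 inch.py '[[0,0,0,0],[0,0,0,0],[0,0,0,0],[0,0,0,0],[0,0,0,0]]' 0 30
python3 inch.py '[[0,0,-0.01,0],[0,0,-0.03,0],[0,0,-0.05,0],[0,0,-0.07,0],[0,0,-0.08,0],[0,0,-0.08,0]]'
python3 -c "
from go import go
go(.3683,-.2659,.17,close=2.988)"
```

```text
time_s: 2.73
ee_pos: [0.639, -0.2224, 0.0909]
eef_rot: [[-0.588, 0.809, -0.001], [0.809, 0.588, 0.001], [0.001, -0.0, -1.0]]
ft_force: [-0.4, -0.1, 0.2]
grip_width: 0.0539
finger_force: 0.0
time_s: 3.15
ee_pos: [0.6395, -0.2232, 0.0922]
eef_rot: [[-0.586, 0.81, 0.002], [0.81, 0.586, -0.001], [-0.001, 0.001, -1.0]]
ft_force: [-1.4, 1.0, 7.8]
grip_width: 0.0396
finger_force: 29.9
time_s: 3.65
ee_pos: [0.6398, -0.2235, 0.1738]
eef_rot: [[-0.586, 0.81, 0.004], [0.81, 0.586, -0.002], [-0.004, 0.002, -1.0]]
ft_force: [-0.1, -0.9, -0.1]
grip_width: 0.0394
finger_force: 29.9
d [ 0.1247 -0.2449  0.0028] rows>=6.6 [('turn 0.780', 'j6->-0.57'), ('turn -2.362', 'j6->-3.71')] t 3.65 phi 0.626
```

```bash
python3 inch.py '[[0.02,-0.04,0,0.12],[0.04,-0.08,0,0.24],[0.06,-0.12,0,0.36],[0.08,-0.16,0,0.48],[0.1,-0.2,0,0.6],[0.1247,-0.2449,0,0.72],[0.1247,-0.2449,0,0.78],[0.1247,-0.2449,0,0.78],[0.1247,-0.2449,0,0.78]]'
python3 -c "
from go import go
go(.3683,-.2659,.102,close=2.988)"
```

```text
time_s: 4.4
ee_pos: [0.3668, -0.2659, 0.1706]
eef_rot: [[0.155, 0.988, -0.0], [0.988, -0.155, 0.001], [0.0, -0.0, -1.0]]
ft_force: [0.9, 0.4, -0.9]
grip_width: 0.0396
finger_force: 29.9
d [0.0002 0.0015 0.0686] rows>=1.6 [('turn -0.002', 'j6->-0.62'), ('turn 3.140', 'j6->2.52')] t 4.4 phi -0.156
```

```bash
python3 inch.py '[[0,0.0015,0.02,0],[0,0.0015,0.04,0],[0,0.0015,0.055,0],[0,0.0015,0.062,0],[0,0.0015,0.066,0],[0,0.0015,0.068,0],[0,0.0015,0.069,0],[0,0.0015,0.069,0],[0,0.0015,0.069,0]]'
python3 inch.py '[[0,0,0,0],[0,0,0,0],[0,0,0,0],[0,0,0,0]]' 0.06
python3 inch.py '[[0,0,-0.03,0],[0,0,-0.07,0],[0,0,-0.11,0],[0,0,-0.15,0],[0,0,-0.19,0],[0,0,-0.19,0]]'
python3 -c "
from go import go
from vis import *
for n in('top','side'): cv2.imwrite(f'pics/{n}1.png',grab_frame(n)[:,:,::-1])
a=cv2.imread('pics/top1.png');b=cv2.imread('pics/side1.png')
cv2.imwrite('pics/t2.png',np.vstack([cv2.resize(a[110:370,130:530],(615,400)),np.pad(cv2.resize(b[240:340,210:410],(400,200)),((0,0),(0,215),(0,0)))]))
"
```

```text
time_s: 5.15
ee_pos: [0.3693, -0.266, 0.1023]
eef_rot: [[0.153, 0.988, 0.001], [0.988, -0.153, -0.001], [-0.0, 0.001, -1.0]]
ft_force: [0.1, 0.9, -0.4]
grip_width: 0.039
finger_force: 29.9
time_s: 5.48
ee_pos: [0.3691, -0.2659, 0.102]
eef_rot: [[0.153, 0.988, 0.0], [0.988, -0.153, -0.0], [-0.0, 0.0, -1.0]]
ft_force: [0.6, 0.6, -0.1]
grip_width: 0.0581
finger_force: 0.0
time_s: 5.98
ee_pos: [0.3701, -0.2668, 0.2984]
eef_rot: [[0.153, 0.988, 0.008], [0.988, -0.153, -0.007], [-0.006, 0.009, -1.0]]
ft_force: [-0.7, 0.1, 0.4]
grip_width: 0.06
finger_force: 0.0
```

View pics/t2.png

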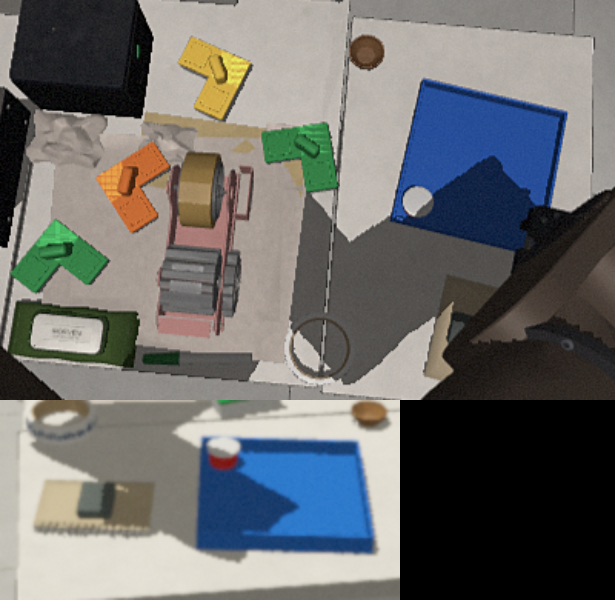

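The tin lies flat on the pad. Now green R, which goes into the pot's quadrant.

```bash
cat > box.py <<'E'
from go import *
COL["green"]=((45,80,25),(88,255,255))
T=np.array([.5848,-.2668]);TY=-.151
def tgt(x,y,k):
    c,s=np.cos(TY),np.sin(TY);return (*(T+[c*x-s*y,s*x+c*y]),TY+k*np.pi/2)
TG=dict(potQ=tgt(-.034,.034,1),pm=tgt(.058,-.058,1),pp=tgt(.058,.058,2),mm=tgt(-.058,-.058,0))
def find(col,uv): 
    p,f=fitbox("top",grab_frame("top"),col,uv);print(col,p,"res %.3f"%f);return p
E
python3 -c "
from box import *
p=find('green',(327,209)); go(p[0],p[1],.17,close=p[2]+np.pi/4); print(TG)"
```

```text
green [ 0.5821 -0.0415  1.8164] res 0.028
d [0.2542 0.1763 0.1218] rows>=8.0 [('turn 0.386', 'j6->0.32'), ('turn -2.756', 'j6->-2.82')] t 6.13 phi -0.154
{'potQ': (np.float64(0.5563013932296399), np.float64(-0.22807236888023763), 1.4197963267948965), 'pm': (np.float64(0.6334152703729672), np.float64(-0.3328647824984181), 1.4197963267948965), 'pp': (np.float64(0.6508647824984182), np.float64(-0.21818472962703273), 2.9905926535897933), 'mm': (np.float64(0.5187352175015818), np.float64(-0.31541527037296724), -0.151)}
```

```bash
python3 inch.py '[[0.03,0.021,0,0.05],[0.06,0.042,0,0.1],[0.09,0.063,0,0.15],[0.12,0.084,0,0.2],[0.15,0.105,0,0.25],[0.18,0.126,0.03,0.3],[0.215,0.15,0.06,0.35],[0.2542,0.1763,0.09,0.386],[0.2542,0.1763,0.1218,0.386],[0.2542,0.1763,0.1218,0.386]]' 0.04 40
python3 inch.py '[[0,0,0,0],[0,0,0,0]]'
python3 -c "
from go import *
go(.5821,-.0415,.11,close=1.8164+np.pi/4)"
```

```text
time_s: 6.97
ee_pos: [0.5818, -0.0391, 0.1638]
eef_rot: [[0.512, 0.859, -0.008], [0.859, -0.512, 0.002], [-0.002, -0.007, -1.0]]
ft_force: [-1.2, 1.3, -0.5]
grip_width: 0.0402
finger_force: 0.0
time_s: 7.13
ee_pos: [0.5816, -0.042, 0.1692]
eef_rot: [[0.514, 0.858, -0.003], [0.858, -0.514, 0.001], [-0.001, -0.003, -1.0]]
ft_force: [0.4, -0.0, 1.2]
grip_width: 0.0396
finger_force: 0.0
d [0.0007 0.0003 0.0592] rows>=1.4 [('turn 0.000', 'j6->0.36'), ('turn -3.141', 'j6->-2.79')] t 7.13 phi -0.540
```

```bash
python3 inch.py '[[0,0,0.02,0],[0,0,0.04,0],[0,0,0.053,0],[0,0,0.0595,0],[0,0,0.0595,0],[0,0,0.0595,0]]'
python3 inch.py '[[0,0,0,0],[0,0,0,0],[0,0,0,0],[0,0,0,0],[0,0,0,0]]' 0 40
python3 inch.py '[[0,0,-0.01,0],[0,0,-0.03,0],[0,0,-0.05,0],[0,0,-0.07,0],[0,0,-0.09,0],[0,0,-0.09,0],[0,0,-0.09,0],[0,0,-0.09,0]]'
python3 -c "
from box import *
x,y,t=TG['potQ']; go(x,y,.19,exact=t-1.8164)"
```

```text
time_s: 7.63
ee_pos: [0.5824, -0.0425, 0.1118]
eef_rot: [[0.515, 0.857, 0.001], [0.857, -0.515, -0.0], [0.0, 0.001, -1.0]]
ft_force: [0.2, -0.3, -0.1]
grip_width: 0.0397
finger_force: 0.0
time_s: 8.05
ee_pos: [0.5824, -0.0417, 0.1109]
eef_rot: [[0.514, 0.858, 0.001], [0.858, -0.514, -0.0], [0.0, 0.001, -1.0]]
ft_force: [-0.5, -0.2, 4.8]
grip_width: 0.0136
finger_force: 40.0
time_s: 8.72
ee_pos: [0.5819, -0.0416, 0.2001]
eef_rot: [[0.514, 0.858, -0.001], [0.858, -0.514, 0.0], [-0.0, -0.001, -1.0]]
ft_force: [0.9, 0.2, -1.9]
grip_width: 0.0138
finger_force: 40.0
d [-0.1731  0.0739  0.0101] rows>=4.5 [('turn 0.397', 'j6->0.43')] t 8.72 phi -0.540
```

```bash
python3 inch.py '[[-0.03,0.013,0,0.07],[-0.06,0.026,0,0.14],[-0.09,0.038,0,0.21],[-0.12,0.051,0,0.28],[-0.15,0.064,0,0.35],[-0.1731,0.0739,0.01,0.397],[-0.1731,0.0739,0.01,0.397],[-0.1731,0.0739,0.01,0.397],[-0.1731,0.0739,0.01,0.397]]'
python3 -c "
from box import *
x,y,t=TG['potQ']; go(x,y,.1155,close=t+np.pi/4); p=proj('top',[[x,y,.12]])[0];print(p)
s=bot.state();q,f=fitbox('top',grab_frame('top'),'green',p,z=s['ee_pos'][2]-.111);print(q,f,TG['potQ'],s['ee_pos'])
f=cv2.resize(grab_frame('top')[140:300,360:520],(480,480));g=cv2.resize(grab_frame('side')[210:330,290:410],(480,480))
cv2.imwrite('pics/t3.png',cv2.resize(np.hstack([f,g]),(800,400))[:,:,::-1])"
```

```text
time_s: 9.47
ee_pos: [0.5564, -0.2277, 0.1896]
eef_rot: [[0.805, 0.593, -0.002], [0.593, -0.805, 0.001], [-0.001, -0.002, -1.0]]
ft_force: [0.3, -0.1, -1.0]
grip_width: 0.0137
finger_force: 40.0
d [-0.0003  0.0004  0.0741] rows>=1.8 [('turn -0.000', 'j6->0.44'), ('turn 3.142', 'j6->3.58')] t 9.47 phi -0.936
[432.5232 216.0174]Traceback (most recent call last):
  File "<string>", line 4, in <module>
    s=bot.state();q,f=fitbox('top',grab_frame('top'),'green',p,z=s['ee_pos'][2]-.111);print(q,f,TG['potQ'],s['ee_pos'])
                      ~~~~~~^^^^^^^^^^^^^^^^^^^^^^^^^^^^^^^^^^^^^^^^^^^^^^^^^^^^^^^^^^^^^
  File "vis.py", line 47, in fitbox
    m=comp(hsvmask(img,*COL[col]),uv);v,u=np.nonzero(m);c=ray(n,(u.mean(),v.mean()),.03+z)
  File "vis.py", line 35, in comp
    js=[j for j in range(1,k) if st[j,4]>150]; j=min(js,key=lambda j:np.hypot(*(ce[j]-uv)));o=(l==j).astype(np.uint8)*255
                                                 ~~~^^^^^^^^^^^^^^^^^^^^^^^^^^^^^^^^^^^^^^^
ValueError: min() iterable argument is empty
```

```bash
python3 inch.py '[[0,0,0.02,0],[0,0,0.035,0],[0,0,0.042,0],[0,0,0.042,0]]'
python3 -c "
from box import *
f=grab_frame('top')[130:310,340:520];g=grab_frame('side')[210:340,280:410]
cv2.imwrite('pics/t3.png',np.hstack([cv2.resize(i,(400,400)) for i in(f,g)])[:,:,::-1])"
```

```text
time_s: 9.85
ee_pos: [0.5565, -0.2269, 0.1472]
eef_rot: [[0.805, 0.594, -0.002], [0.594, -0.805, 0.001], [-0.001, -0.002, -1.0]]
ft_force: [-0.1, 0.1, -1.7]
grip_width: 0.0133
finger_force: 40.0
```

View pics/t3.png

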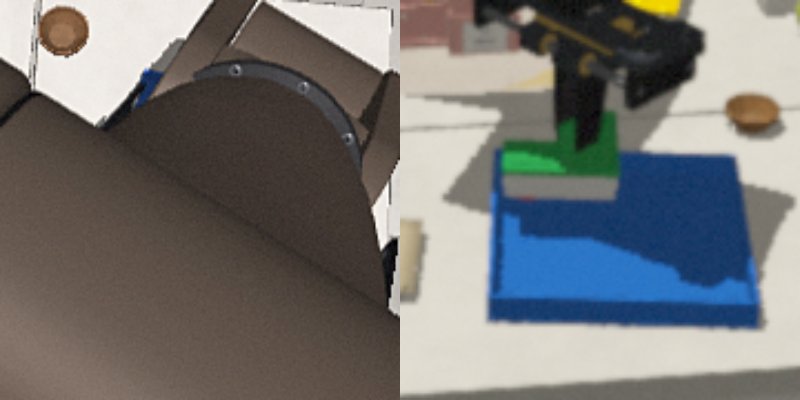

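```bash
python3 inch.py '[[0,0,0.008,0],[0,0,0.016,0],[0,0,0.022,0],[0,0,0.027,0],[0,0,0.03,0],[0,0,0.032,0],[0,0,0.0325,0],[0,0,0.0325,0]]'
python3 inch.py '[[0,0,0,0],[0,0,0,0],[0,0,0,0],[0,0,0,0]]' 0.04
python3 inch.py '[[0,0,-0.03,0],[0,0,-0.07,0],[0,0,-0.11,0],[0,0,-0.14,0],[0,0,-0.14,0]]'
python3 -c "
from box import *
go(.64,.02,.26)
go(.6744,.0837,.17,close=1.2282+np.pi/4)"
```

```text
time_s: 10.62
ee_pos: [0.5567, -0.2282, 0.116]
eef_rot: [[0.806, 0.592, -0.0], [0.592, -0.806, 0.0], [0.0, -0.0, -1.0]]
ft_force: [0.2, 0.3, -0.7]
grip_width: 0.0133
finger_force: 40.0
time_s: 10.95
ee_pos: [0.5568, -0.2282, 0.1163]
eef_rot: [[0.806, 0.592, 0.001], [0.592, -0.806, -0.0], [0.0, 0.0, -1.0]]
ft_force: [-0.6, 0.0, 0.0]
grip_width: 0.0351
finger_force: 0.0
time_s: 11.37
ee_pos: [0.5581, -0.2288, 0.2625]
eef_rot: [[0.806, 0.592, 0.009], [0.592, -0.806, -0.005], [0.004, 0.009, -1.0]]
ft_force: [-0.5, -0.9, 1.0]
grip_width: 0.0402
finger_force: 0.0
d [ 0.2134 -0.152   0.0021] rows>=6.3 [('turn 0.000', 'j6->0.86'), ('turn 0.000', 'j6->0.86')] t 11.37 phi -0.937
d [ 0.2784 -0.1837  0.0921] rows>=8.3 [('turn 0.191', 'j6->1.14'), ('turn -2.951', 'j6->-2.00')] t 11.37 phi -0.937
```

```bash
python3 inch.py '[[0.03,-0.02,0,0.03],[0.06,-0.04,0,0.06],[0.09,-0.06,0,0.09],[0.12,-0.08,0,0.12],[0.15,-0.1,0,0.15],[0.19,-0.125,0.02,0.191],[0.23,-0.155,0.05,0.191],[0.2784,-0.1837,0.075,0.191],[0.2784,-0.1837,0.09,0.191],[0.2784,-0.1837,0.09,0.191]]' 0.04
python3 inch.py '[[0,0,0,0],[0,0,0,0]]'
python3 -c "
from go import *
f=grab_frame('top');m=grab_frame('side')
g=cv2.cvtColor(f,cv2.COLOR_RGB2HSV)
print(fitbox('side',m,'yellow',(358,206),n0=8))
go(.6744,.0837,.11,close=1.2282+np.pi/4)"
```

```text
time_s: 12.2
ee_pos: [0.6719, 0.0888, 0.162]
eef_rot: [[0.902, 0.431, -0.004], [0.431, -0.902, 0.0], [-0.003, -0.002, -1.0]]
ft_force: [-0.0, 0.4, 0.0]
grip_width: 0.0401
finger_force: 0.0
time_s: 12.37
ee_pos: [0.672, 0.0845, 0.1657]
eef_rot: [[0.903, 0.429, -0.001], [0.429, -0.903, -0.0], [-0.001, -0.0, -1.0]]
ft_force: [-0.2, -0.2, 0.4]
grip_width: 0.04
finger_force: 0.0
(array([0.6751, 0.0786, 1.2739]), np.float64(0.04797345989055779))
d [0.002  0.0004 0.0573] rows>=1.4 [('turn -0.001', 'j6->1.15'), ('turn 3.140', 'j6->4.30')] t 12.47 phi -1.129
```

```bash
python3 inch.py '[[0.002,0,0.02,0],[0.002,0,0.04,0],[0.002,0,0.052,0],[0.002,0,0.057,0],[0.002,0,0.057,0],[0.002,0,0.057,0]]'
python3 inch.py '[[0,0,0,0],[0,0,0,0],[0,0,0,0],[0,0,0,0],[0,0,0,0]]' 0 40
python3 inch.py '[[0,0,-0.01,0],[0,0,-0.03,0],[0,0,-0.05,0],[0,0,-0.07,0],[0,0,-0.09,0],[0,0,-0.09,0],[0,0,-0.09,0],[0,0,-0.09,0]]'
python3 -c "
from box import *
x,y,t=TG['pm']; go(x,y,.2,exact=t-1.2282)"
```

```text
time_s: 12.97
ee_pos: [0.6744, 0.085, 0.11]
eef_rot: [[0.904, 0.428, 0.001], [0.428, -0.904, 0.0], [0.001, 0.0, -1.0]]
ft_force: [-0.1, -0.2, 0.2]
grip_width: 0.0402
finger_force: 0.0
time_s: 13.38
ee_pos: [0.6743, 0.0856, 0.1095]
eef_rot: [[0.903, 0.429, 0.001], [0.429, -0.903, -0.0], [0.001, 0.0, -1.0]]
ft_force: [0.7, -0.4, 3.1]
grip_width: 0.0136
finger_force: 40.0
time_s: 14.05
ee_pos: [0.6736, 0.0856, 0.1983]
eef_rot: [[0.904, 0.428, -0.001], [0.428, -0.904, 0.0], [-0.001, -0.001, -1.0]]
ft_force: [-0.5, 0.0, -1.7]
grip_width: 0.0135
finger_force: 40.0
d [-0.2156  0.3609 -0.0016] rows>=10.1 [('turn -0.192', 'j6->0.36')] t 14.05 phi -1.128
```

```bash
python3 inch.py '[[-0.021,0.036,0,-0.03],[-0.043,0.072,0,-0.06],[-0.065,0.108,0,-0.09],[-0.086,0.144,0,-0.12],[-0.108,0.18,0,-0.15],[-0.13,0.217,0,-0.18],[-0.151,0.253,0,-0.192],[-0.172,0.289,0,-0.192],[-0.194,0.325,0,-0.192],[-0.2156,0.3609,0,-0.192]]'
python3 inch.py '[[0,0,0,0],[0,0,0,0],[0,0,0,0]]'
python3 -c "
from box import *
x,y,t=TG['pm']; go(x,y,.1145,close=t+np.pi/4)"
```

```text
time_s: 14.88
ee_pos: [0.6333, -0.331, 0.1973]
eef_rot: [[0.805, 0.593, -0.002], [0.593, -0.805, 0.001], [-0.001, -0.002, -1.0]]
ft_force: [-0.5, 1.6, -0.1]
grip_width: 0.0138
finger_force: 40.0
time_s: 15.13
ee_pos: [0.6338, -0.3288, 0.1975]
eef_rot: [[0.806, 0.593, -0.002], [0.593, -0.806, 0.002], [-0.001, -0.003, -1.0]]
ft_force: [-0.5, 0.9, -1.6]
grip_width: 0.0138
finger_force: 40.0
d [-0.0027  0.0032  0.083 ] rows>=2.0 [('turn -0.000', 'j6->0.36'), ('turn 3.141', 'j6->3.50')] t 15.13 phi -0.937
```

```bash
python3 inch.py '[[-0.0027,0.0032,0.02,0],[-0.0027,0.0032,0.038,0],[-0.0027,0.0032,0.038,0],[-0.0027,0.0032,0.038,0],[-0.0027,0.0032,0.038,0]]'
python3 -c "
from box import *
x,y,t=TG['pm']; go(x,y,.1145,close=t+np.pi/4)
f=grab_frame('top')[130:310,340:520];g=grab_frame('side')[210:340,280:410]
cv2.imwrite('pics/t4.png',np.hstack([cv2.resize(i,(400,400)) for i in(f,g)])[:,:,::-1])"
```

```text
time_s: 15.55
ee_pos: [0.6346, -0.3324, 0.1618]
eef_rot: [[0.804, 0.594, 0.0], [0.594, -0.804, -0.0], [0.0, 0.0, -1.0]]
ft_force: [-1.0, 0.1, -0.9]
grip_width: 0.0138
finger_force: 40.0
d [-0.0012 -0.0003  0.0473] rows>=1.1 [('turn 0.002', 'j6->0.36'), ('turn -3.140', 'j6->-2.78')] t 15.55 phi -0.935
```

View pics/t4.png

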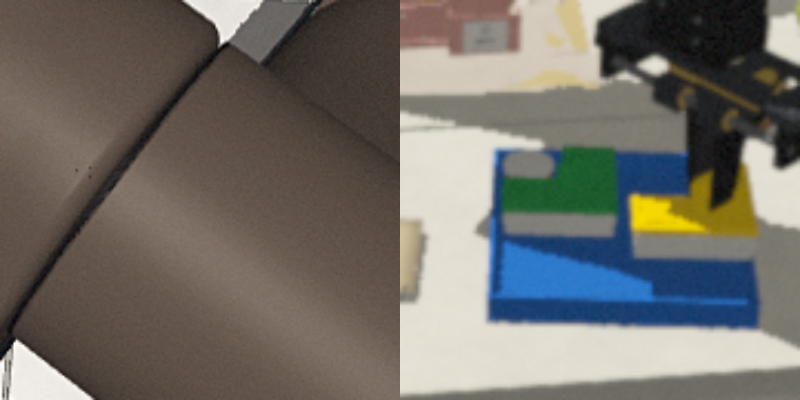

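```bash
python3 inch.py '[[-0.001,0,0.01,0],[-0.001,0,0.02,0],[-0.001,0,0.03,0],[-0.001,0,0.038,0],[-0.001,0,0.043,0],[-0.001,0,0.046,0],[-0.001,0,0.047,0],[-0.001,0,0.047,0],[-0.001,0,0.047,0]]'
python3 inch.py '[[0,0,0,0],[0,0,0,0],[0,0,0,0],[0,0,0,0]]' 0.04
python3 inch.py '[[0,0,-0.03,0],[0,0,-0.07,0],[0,0,-0.11,0],[0,0,-0.14,0],[0,0,-0.14,0]]'
python3 -c "
from box import *
go(.58,.03,.29)"
```

```text
time_s: 16.4
ee_pos: [0.6333, -0.334, 0.1142]
eef_rot: [[0.805, 0.593, 0.0], [0.593, -0.805, -0.0], [0.0, 0.0, -1.0]]
ft_force: [-0.3, -1.6, -1.6]
grip_width: 0.0142
finger_force: 40.0
time_s: 16.73
ee_pos: [0.6332, -0.334, 0.1142]
eef_rot: [[0.805, 0.593, 0.0], [0.593, -0.805, -0.0], [0.0, 0.0, -1.0]]
ft_force: [-0.0, 0.6, -0.8]
grip_width: 0.0351
finger_force: 0.0
time_s: 17.15
ee_pos: [0.6345, -0.3347, 0.2616]
eef_rot: [[0.805, 0.593, 0.009], [0.593, -0.805, -0.006], [0.004, 0.01, -1.0]]
ft_force: [0.2, -0.2, 1.0]
grip_width: 0.0401
finger_force: 0.0
d [ 0.1725 -0.3257 -0.0309] rows>=8.9 [('turn 0.000', 'j6->0.90'), ('turn 0.000', 'j6->0.90')] t 17.15 phi -0.936
```

```bash
python3 -c "
from box import *
p=find('orange',(216,230)); q=find('green',(168,276)); go(q[0],q[1],.29,close=q[2]+np.pi/4);go(p[0],p[1],.29,close=p[2]+np.pi/4)
print('dth', TG['mm'][2]-p[2], TG['pp'][2]-q[2])"
```

```text
Traceback (most recent call last):
  File "box.py", line 8, in find
    p,f=fitbox("top",grab_frame("top"),col,uv);print(col,p,"res %.3f"%f);return p
        ~~~~~~^^^^^^^^^^^^^^^^^^^^^^^^^^^^^^^^^^^^
  File "vis.py", line 47, in fitbox
    m=comp(hsvmask(img,*COL[col]),uv);v,u=np.nonzero(m);c=ray(n,(u.mean(),v.mean()),.03+z)
  File "vis.py", line 35, in comp
    js=[j for j in range(1,k) if st[j,4]>150]; j=min(js,key=lambda j:np.hypot(*(ce[j]-uv)));o=(l==j).astype(np.uint8)*255
                                                 ~~~^^^^^^^^^^^^^^^^^^^^^^^^^^^^^^^^^^^^^^^
ValueError: min() iterable argument is empty
```

```bash
python3 inch.py '[[-0.03,0,-0.01,0],[-0.06,0,-0.02,0],[-0.09,0,-0.03,0],[-0.12,0,-0.03,0],[-0.15,0,-0.03,0],[-0.18,-0.02,-0.03,0],[-0.2,-0.05,-0.03,0],[-0.22,-0.08,-0.03,0],[-0.22,-0.1,-0.03,0]]'
python3 -c "
from box import *
cv2.imwrite('pics/top5.png',grab_frame('top')[:,:,::-1])
print(bot.state()['ee_pos'])
try:
  p=find('orange',(216,230)); q=find('green',(168,276)); go(q[0],q[1],.29,close=q[2]+np.pi/4);go(p[0],p[1],.29,close=p[2]+np.pi/4)
  print('dth', TG['mm'][2]-p[2], TG['pp'][2]-q[2])
except Exception as e: print(e)"
```

```text
time_s: 17.95
ee_pos: [0.393, -0.3833, 0.2826]
eef_rot: [[0.806, 0.591, -0.002], [0.591, -0.806, 0.002], [-0.001, -0.003, -1.0]]
ft_force: [-0.4, -0.4, -0.1]
grip_width: 0.04
finger_force: 0.0
[ 0.3927 -0.3808  0.2829]
orange [ 0.5156  0.1806 -2.4556] res 0.021
green [0.419  0.2565 2.5938] res 0.029
d [ 0.3977 -0.5019 -0.0059] rows>=15.4 [('turn -1.174', 'j6->0.19'), ('turn 1.967', 'j6->3.33')] t 18.1 phi -0.937
d [ 0.4306 -0.3835 -0.006 ] rows>=13.8 [('turn 0.734', 'j6->1.89'), ('turn -2.408', 'j6->-1.25')] t 18.1 phi -0.937
dth 2.304622219826853 0.3968411321187837
```

View pics/top5.png

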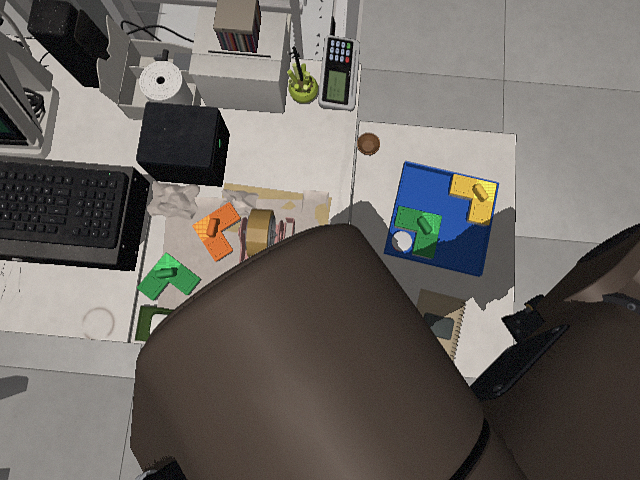

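```bash
python3 inch.py '[[0.03,-0.027,0,0],[0.06,-0.053,0,0],[0.09,-0.08,0,0],[0.12,-0.107,0,0],[0.15,-0.134,0,0],[0.18,-0.16,0,0],[0.21,-0.187,0,0],[0.24,-0.214,0,0],[0.27,-0.24,0,0],[0.3,-0.267,0,0]]' 0.04
python3 inch.py '[[0.03,-0.027,0,0.1],[0.06,-0.053,0,0.2],[0.09,-0.08,0,0.3],[0.12,-0.107,0.01,0.4],[0.1306,-0.1165,0.03,0.5],[0.1306,-0.1165,0.06,0.6],[0.1306,-0.1165,0.09,0.7],[0.1306,-0.1165,0.11,0.734],[0.1306,-0.1165,0.11,0.734],[0.1306,-0.1165,0.11,0.734]]'
python3 inch.py '[[0,0,0,0],[0,0,0,0]]'
python3 -c "
from box import *
go(.5156,.1806,.114,close=-2.4556+np.pi/4)"
```

```text
time_s: 18.93
ee_pos: [0.4811, 0.0112, 0.2835]
eef_rot: [[0.805, 0.593, -0.0], [0.593, -0.805, 0.0], [-0.0, -0.0, -1.0]]
ft_force: [0.7, 0.1, 0.1]
grip_width: 0.0404
finger_force: 0.0
time_s: 19.77
ee_pos: [0.5164, 0.1807, 0.173]
eef_rot: [[0.995, -0.097, -0.002], [-0.097, -0.995, -0.0], [-0.002, 0.001, -1.0]]
ft_force: [-0.6, -0.2, -0.0]
grip_width: 0.04
finger_force: 0.0
time_s: 19.93
ee_pos: [0.5168, 0.1804, 0.1753]
eef_rot: [[0.995, -0.098, 0.002], [-0.098, -0.995, 0.001], [0.002, -0.001, -1.0]]
ft_force: [0.5, -0.2, -0.5]
grip_width: 0.0398
finger_force: 0.0
d [-0.0013  0.      0.0613] rows>=1.5 [('turn 0.001', 'j6->1.89'), ('turn -3.140', 'j6->-1.26')] t 19.93 phi -1.669
```

```bash
python3 inch.py '[[-0.001,0,0.02,0],[-0.001,0,0.038,0],[-0.001,0,0.05,0],[-0.001,0,0.057,0],[-0.001,0,0.06,0],[-0.001,0,0.06,0],[-0.001,0,0.06,0]]'
python3 inch.py '[[0,0,0,0],[0,0,0,0],[0,0,0,0],[0,0,0,0],[0,0,0,0]]' 0 40
python3 inch.py '[[0,0,-0.01,0],[0,0,-0.03,0],[0,0,-0.06,0],[0,0,-0.09,0],[0,0,-0.12,0],[0,0,-0.14,0],[0,0,-0.14,0],[0,0,-0.14,0]]'
python3 -c "
from box import *
x,y,t=TG['mm']; go(x,y,.26,exact=t+2.4556)"
```

```text
time_s: 20.52
ee_pos: [0.5154, 0.1804, 0.1149]
eef_rot: [[0.995, -0.099, 0.001], [-0.099, -0.995, 0.0], [0.001, -0.0, -1.0]]
ft_force: [-0.5, -0.4, -0.5]
grip_width: 0.0401
finger_force: 0.0
time_s: 20.93
ee_pos: [0.5151, 0.1804, 0.1143]
eef_rot: [[0.995, -0.099, 0.0], [-0.099, -0.995, 0.0], [0.0, -0.0, -1.0]]
ft_force: [-0.0, -0.4, 2.8]
grip_width: 0.0138
finger_force: 40.0
time_s: 21.6
ee_pos: [0.5149, 0.1804, 0.2551]
eef_rot: [[0.995, -0.099, 0.002], [-0.099, -0.995, 0.0], [0.002, -0.001, -1.0]]
ft_force: [-0.3, -0.2, -2.1]
grip_width: 0.0137
finger_force: 40.0
d [ 0.0529  0.4929 -0.0051] rows>=11.9 [('turn -2.305', 'j6->-1.30')] t 21.6 phi -1.670
```

```bash
python3 inch.py '[[0.004,0.037,0,-0.115],[0.008,0.074,0,-0.23],[0.012,0.111,0,-0.345],[0.016,0.148,0,-0.46],[0.02,0.185,0,-0.575],[0.024,0.222,0,-0.69],[0.028,0.259,0,-0.805],[0.032,0.296,0,-0.92],[0.036,0.333,0,-1.035],[0.04,0.37,0,-1.15]]'
python3 -c "
from box import *
x,y,t=TG['mm']; s=bot.state();R=s['eef_rot'];go(x,y,.26,close=t+np.pi/4)"
```

```text
time_s: 22.43
ee_pos: [0.5174, -0.1919, 0.2525]
eef_rot: [[0.496, 0.868, -0.002], [0.868, -0.496, 0.001], [0.0, -0.003, -1.0]]
ft_force: [0.8, 0.7, -2.3]
grip_width: 0.0136
finger_force: 40.0
d [-0.1066  0.0624 -0.0077] rows>=3.0 [('turn -1.153', 'j6->-1.30'), ('turn 1.988', 'j6->1.84')] t 22.43 phi -0.519
```

```bash
python3 inch.py '[[-0.01,0.006,0,-0.115],[-0.02,0.012,0,-0.23],[-0.03,0.018,0,-0.345],[-0.045,0.026,0,-0.46],[-0.06,0.035,0,-0.575],[-0.075,0.044,0,-0.69],[-0.09,0.053,0,-0.805],[-0.1066,0.0624,0,-0.92],[-0.1066,0.0624,0,-1.035],[-0.1066,0.0624,0,-1.153]]'
python3 inch.py '[[0,0,0.03,0],[0,0,0.06,0],[0,0,0.09,0],[0,0,0.09,0],[0,0,0.09,0],[0,0,0.09,0]]'
python3 -c "
from box import *
x,y,t=TG['mm']; go(x,y,.119,close=t+np.pi/4)
f=grab_frame('top')[130:310,340:520];g=grab_frame('side')[210:340,280:410]
cv2.imwrite('pics/t5.png',np.hstack([cv2.resize(i,(400,400)) for i in(f,g)])[:,:,::-1])"
```

```text
time_s: 23.27
ee_pos: [0.5182, -0.3145, 0.2519]
eef_rot: [[-0.591, 0.807, -0.003], [0.807, 0.591, 0.002], [0.003, -0.001, -1.0]]
ft_force: [-0.3, 1.0, -2.5]
grip_width: 0.0136
finger_force: 40.0
time_s: 23.77
ee_pos: [0.5191, -0.314, 0.1646]
eef_rot: [[-0.588, 0.809, 0.0], [0.809, 0.588, 0.0], [-0.0, 0.0, -1.0]]
ft_force: [0.0, -0.8, -1.8]
grip_width: 0.0139
finger_force: 40.0
d [-0.001  -0.0011  0.0456] rows>=1.1 [('turn -0.006', 'j6->-1.29'), ('turn 3.135', 'j6->1.85')] t 23.77 phi 0.628
```

View pics/t5.png

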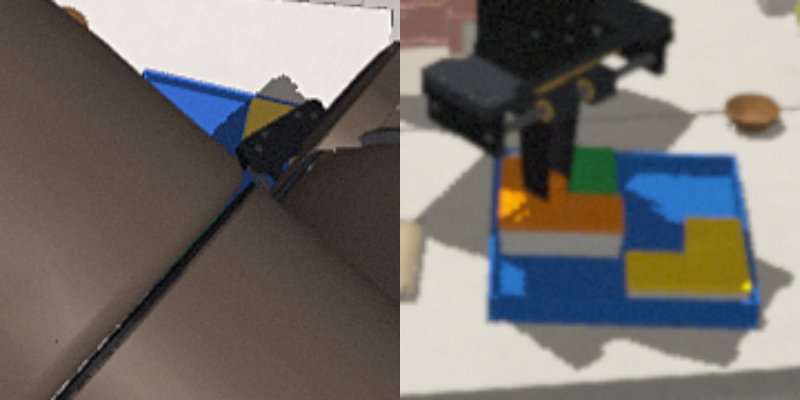

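```bash
python3 inch.py '[[-0.001,-0.001,0.01,-0.005],[-0.001,-0.001,0.02,-0.005],[-0.001,-0.001,0.03,-0.005],[-0.001,-0.001,0.038,-0.005],[-0.001,-0.001,0.042,-0.005],[-0.001,-0.001,0.045,-0.005],[-0.001,-0.001,0.046,-0.005],[-0.001,-0.001,0.046,-0.005],[-0.001,-0.001,0.046,-0.005]]'
python3 inch.py '[[0,0,0,0],[0,0,0,0],[0,0,0,0],[0,0,0,0]]' 0.04
python3 inch.py '[[0,0,-0.03,0],[0,0,-0.07,0],[0,0,-0.11,0],[0,0,-0.15,0],[0,0,-0.165,0],[0,0,-0.165,0]]'
python3 -c "
from box import *
go(.393,-.38,.285,close=2.5938+np.pi/4)"
```

```text
time_s: 24.62
ee_pos: [0.5185, -0.3151, 0.1183]
eef_rot: [[-0.592, 0.806, -0.0], [0.806, 0.592, 0.0], [0.0, -0.0, -1.0]]
ft_force: [-3.5, 2.1, 4.9]
grip_width: 0.0137
finger_force: 40.0
time_s: 24.95
ee_pos: [0.5187, -0.3153, 0.118]
eef_rot: [[-0.592, 0.806, 0.0], [0.806, 0.592, -0.0], [-0.0, 0.0, -1.0]]
ft_force: [-0.3, -0.2, -0.1]
grip_width: 0.0352
finger_force: 0.0
time_s: 25.45
ee_pos: [0.5194, -0.3157, 0.2874]
eef_rot: [[-0.592, 0.806, 0.006], [0.806, 0.592, -0.004], [-0.007, 0.002, -1.0]]
ft_force: [0.1, 0.1, -0.3]
grip_width: 0.04
finger_force: 0.0
d [ 0.023  -0.1399  0.002 ] rows>=3.4 [('turn 0.396', 'j6->-1.11'), ('turn -2.746', 'j6->-4.26')] t 25.45 phi 0.633
```

```bash
python3 inch.py '[[0.006,-0.035,0,0],[0.012,-0.07,0,0],[0.018,-0.105,0,0],[0.023,-0.14,0,0],[0.023,-0.14,0,0],[0.023,-0.14,0,0]]'
python3 -c "
from box import *
f=grab_frame('top');q=find('green',(168,276))
for n,c,uv,k in(('orange','orange',(455,255),'mm'),('yellow','yellow',(475,200),'pm'),('greenR','green',(417,225),'potQ')): print(n,*fitbox('top',f,c,uv,z=.004),np.array(TG[k]))
go(q[0],q[1],.285,close=q[2]+np.pi/4)
cv2.imwrite('pics/t6.png',cv2.resize(f[130:310,340:540],(660,594))[:,:,::-1])"
```

```text
time_s: 25.95
ee_pos: [0.3909, -0.3801, 0.2822]
eef_rot: [[-0.589, 0.808, -0.001], [0.808, 0.589, 0.001], [0.001, 0.0, -1.0]]
ft_force: [-0.2, -0.1, 0.7]
grip_width: 0.0402
finger_force: 0.0
green [0.4191 0.2565 2.5937] res 0.029
orange [ 0.5187 -0.3128 -0.1453] 0.021400041579188362 [ 0.5187 -0.3154 -0.151 ]
yellow [ 0.6329 -0.3325  1.429 ] 0.022266447730697143 [ 0.6334 -0.3329  1.4198]
greenR [ 0.5569 -0.2269  1.4182] 0.02454993594977311 [ 0.5563 -0.2281  1.4198]
d [ 0.4969  0.3975 -0.0021] rows>=15.3 [('turn 0.395', 'j6->0.19'), ('turn -2.746', 'j6->-2.95')] t 26.05 phi 0.633
```

View pics/t6.png

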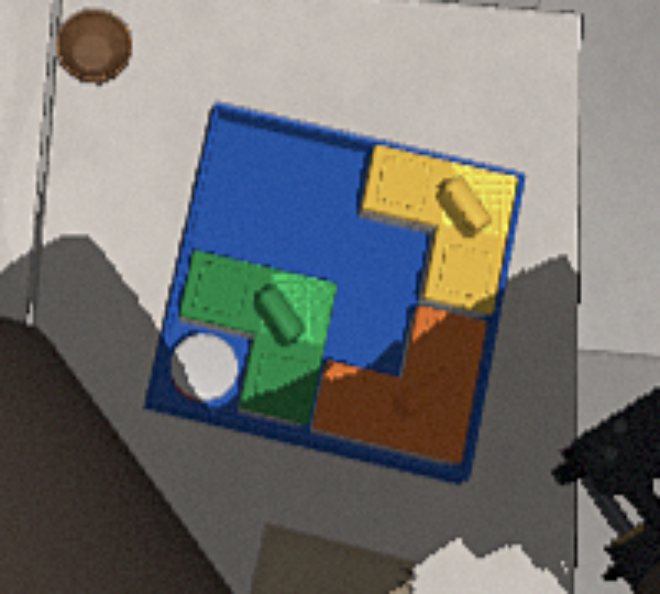

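```bash
python3 inch.py '[[0.024,0.031,0,0],[0.048,0.062,0,0],[0.073,0.093,0,0],[0.097,0.125,0,0],[0.121,0.156,0,0],[0.146,0.187,0,0],[0.17,0.218,0,0],[0.195,0.25,0,0],[0.219,0.281,0,0],[0.243,0.312,0,0]]'
python3 -c "
from box import *
go(.4191,.2565,.17,close=2.5937+np.pi/4)"
```

```text
time_s: 26.88
ee_pos: [0.5003, 0.0044, 0.2827]
eef_rot: [[-0.593, 0.805, -0.0], [0.805, 0.593, 0.0], [0.0, 0.0, -1.0]]
ft_force: [0.8, -1.0, 0.1]
grip_width: 0.0395
finger_force: 0.0
d [0.2511 0.0842 0.1128] rows>=6.9 [('turn 0.398', 'j6->0.18'), ('turn -2.744', 'j6->-2.96')] t 26.88 phi 0.635
```

```bash
python3 inch.py '[[0.035,0.012,0,0.06],[0.07,0.024,0,0.12],[0.105,0.036,0,0.18],[0.14,0.047,0,0.24],[0.18,0.06,0.01,0.3],[0.22,0.074,0.04,0.36],[0.2511,0.0842,0.07,0.397],[0.2511,0.0842,0.1,0.397],[0.2511,0.0842,0.113,0.397],[0.2511,0.0842,0.113,0.397]]'
python3 inch.py '[[0,0,0,0],[0,0,0,0],[0,0,0,0]]'
python3 -c "
from box import *
go(.4191,.2565,.111,close=2.5937+np.pi/4)
print(fitbox('side',grab_frame('side'),'green',(264,183)))"
```

```text
time_s: 27.72
ee_pos: [0.4173, 0.2548, 0.1668]
eef_rot: [[-0.238, 0.971, -0.005], [0.971, 0.238, -0.002], [-0.001, -0.006, -1.0]]
ft_force: [0.2, 0.1, -0.2]
grip_width: 0.0402
finger_force: 0.0
time_s: 27.97
ee_pos: [0.4197, 0.2534, 0.1712]
eef_rot: [[-0.234, 0.972, 0.002], [0.972, 0.234, 0.001], [0.0, 0.002, -1.0]]
ft_force: [0.4, 0.2, 0.4]
grip_width: 0.04
finger_force: 0.0
d [0.0031 0.     0.0603] rows>=1.4 [('turn -0.002', 'j6->0.18'), ('turn 3.140', 'j6->3.32')] t 27.97 phi 0.236
(array([ 0.4084,  0.2735, -0.481 ]), np.float64(0.36136778783073137))
```

```bash
python3 inch.py '[[0.003,0,0.02,0],[0.003,0,0.038,0],[0.003,0,0.05,0],[0.003,0,0.057,0],[0.003,0,0.06,0],[0.003,0,0.06,0],[0.003,0,0.06,0]]'
python3 inch.py '[[0,0,0,0],[0,0,0,0],[0,0,0,0],[0,0,0,0],[0,0,0,0]]' 0 40
python3 inch.py '[[0,0,-0.01,0],[0,0,-0.03,0],[0,0,-0.06,0],[0,0,-0.09,0],[0,0,-0.12,0],[0,0,-0.15,0],[0,0,-0.15,0],[0,0,-0.15,0]]'
python3 -c "
from box import *
x,y,t=TG['pp']; go(x,y,.26,exact=t-2.5937)"
```

```text
time_s: 28.6
ee_pos: [0.4188, 0.2562, 0.1107]
eef_rot: [[-0.234, 0.972, 0.001], [0.972, 0.234, 0.0], [0.0, 0.001, -1.0]]
ft_force: [0.6, -0.0, -0.0]
grip_width: 0.0402
finger_force: 0.0
time_s: 29.02
ee_pos: [0.4186, 0.2563, 0.1103]
eef_rot: [[-0.234, 0.972, 0.001], [0.972, 0.234, 0.0], [0.0, 0.001, -1.0]]
ft_force: [0.4, 0.9, 2.5]
grip_width: 0.0138
finger_force: 40.0
time_s: 29.68
ee_pos: [0.4184, 0.2562, 0.2617]
eef_rot: [[-0.234, 0.972, 0.003], [0.972, 0.234, 0.001], [0.001, 0.003, -1.0]]
ft_force: [-0.3, -0.6, -2.6]
grip_width: 0.0138
finger_force: 40.0
d [-0.5157  0.1149  0.0018] rows>=12.7 [('turn -0.397', 'j6->-1.09')] t 29.68 phi 0.236
```

```bash
python3 inch.py '[[-0.037,0.008,0,0],[-0.074,0.016,0,0],[-0.11,0.024,0,0],[-0.147,0.033,0,0],[-0.184,0.041,0,0],[-0.221,0.049,0,0],[-0.258,0.057,0,0],[-0.294,0.065,0,0],[-0.331,0.074,0,0],[-0.368,0.082,0,0]]'
python3 inch.py '[[-0.037,0.008,0,-0.07],[-0.074,0.016,0,-0.14],[-0.11,0.025,0,-0.21],[-0.1477,0.0329,0,-0.28],[-0.1477,0.0329,0,-0.35],[-0.1477,0.0329,0.02,-0.397],[-0.1477,0.0329,0.05,-0.397],[-0.1477,0.0329,0.08,-0.397],[-0.1477,0.0329,0.09,-0.397],[-0.1477,0.0329,0.09,-0.397]]'
python3 inch.py '[[0,0,0,0],[0,0,0,0],[0,0,0,0]]'
python3 -c "
from box import *
x,y,t=TG['pp']; go(x,y,.115,close=t+np.pi/4)
f=grab_frame('top')[130:310,340:520];g=grab_frame('side')[210:340,280:410]
cv2.imwrite('pics/t7.png',np.hstack([cv2.resize(i,(400,400)) for i in(f,g)])[:,:,::-1])"
```

```text
time_s: 30.52
ee_pos: [0.5843, -0.0842, 0.2585]
eef_rot: [[-0.234, 0.972, -0.003], [0.972, 0.234, 0.001], [0.001, -0.002, -1.0]]
ft_force: [1.0, 0.4, -1.8]
grip_width: 0.014
finger_force: 40.0
time_s: 31.35
ee_pos: [0.6496, -0.2178, 0.1661]
eef_rot: [[-0.592, 0.806, -0.006], [0.806, 0.592, 0.003], [0.006, -0.003, -1.0]]
ft_force: [-0.1, 0.0, -1.2]
grip_width: 0.0137
finger_force: 40.0
time_s: 31.6
ee_pos: [0.6514, -0.2184, 0.1718]
eef_rot: [[-0.592, 0.806, 0.002], [0.806, 0.592, -0.001], [-0.002, 0.001, -1.0]]
ft_force: [0.4, -0.1, -2.1]
grip_width: 0.0137
finger_force: 40.0
d [ 0.0006 -0.0003  0.0568] rows>=1.4 [('turn -0.001', 'j6->-1.05'), ('turn 3.141', 'j6->2.09')] t 31.6 phi 0.633
```

View pics/t7.png

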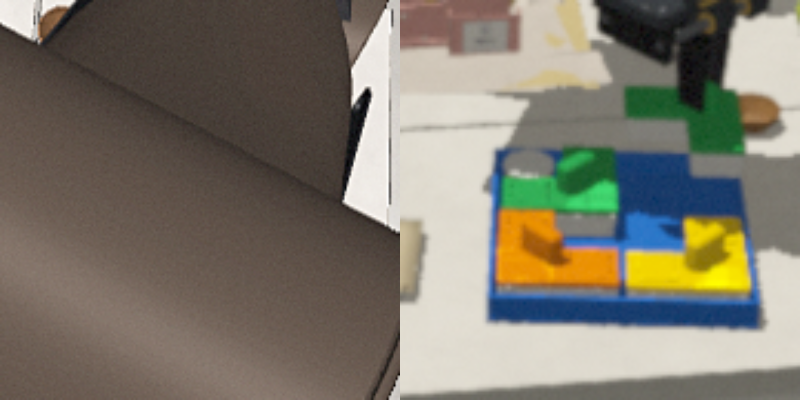

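The three boxes sit well. The last green is above its quadrant with its corner facing outward.

```bash
python3 inch.py '[[0,0,0.01,0],[0,0,0.02,0],[0,0,0.03,0],[0,0,0.04,0],[0,0,0.048,0],[0,0,0.053,0],[0,0,0.056,0],[0,0,0.0565,0],[0,0,0.0565,0],[0,0,0.0565,0]]'
python3 -c "
from box import *
x,y,t=TG['pp']; go(x,y,.115,close=t+np.pi/4)"
```

```text
time_s: 32.53
ee_pos: [0.6505, -0.2181, 0.1143]
eef_rot: [[-0.592, 0.806, -0.001], [0.806, 0.592, 0.0], [0.001, -0.0, -1.0]]
ft_force: [-6.6, 1.5, 9.3]
grip_width: 0.0136
finger_force: 40.0
d [-0.0003  0.0003 -0.0007] rows>=0.0 [('turn -0.001', 'j6->-1.05'), ('turn 3.141', 'j6->2.09')] t 32.53 phi 0.633
```

```bash
python3 inch.py '[[0,0,0,0],[0,0,0,0],[0,0,0,0],[0,0,0,0]]' 0.04
python3 inch.py '[[0,0,-0.03,0],[0,0,-0.07,0],[0,0,-0.11,0],[0,0,-0.15,0],[0,0,-0.17,0],[0,0,-0.17,0]]'
python3 inch.py '[[0.03,-0.03,0,0],[0.05,-0.06,0,0],[0.05,-0.1,0,0],[0.05,-0.14,0,0],[0.05,-0.18,0,0],[0.05,-0.22,0,0],[0.05,-0.26,0,0],[0.05,-0.29,0,0],[0.03,-0.31,0,0],[0.01,-0.31,0,0]]'
python3 -c "
from box import *
f=grab_frame('top');g=grab_frame('side')
for n,c,uv,k in(('orange','orange',(455,255),'mm'),('yellow','yellow',(475,200),'pm'),('greenR','green',(417,225),'potQ'),('greenL','green',(422,185),'pp')): print(n,*fitbox('top',f,c,uv,z=.004),np.array(TG[k]))
cv2.imwrite('pics/t8.png',np.hstack([cv2.resize(f[130:370,340:540],(400,480)),cv2.resize(g[230:350,210:410],(400,240))[np.arange(480)//2]])[:,:,::-1])"
```

```text
time_s: 32.87
ee_pos: [0.6509, -0.2183, 0.1134]
eef_rot: [[-0.592, 0.806, 0.0], [0.806, 0.592, -0.0], [-0.0, 0.0, -1.0]]
ft_force: [1.1, 0.0, 0.2]
grip_width: 0.0349
finger_force: 0.0
time_s: 33.37
ee_pos: [0.6519, -0.2187, 0.2892]
eef_rot: [[-0.592, 0.806, 0.008], [0.806, 0.592, -0.003], [-0.007, 0.004, -1.0]]
ft_force: [0.6, 0.0, 0.1]
grip_width: 0.0398
finger_force: 0.0
time_s: 34.2
ee_pos: [0.3923, -0.3957, 0.2831]
eef_rot: [[-0.589, 0.808, -0.001], [0.808, 0.589, 0.0], [0.001, -0.0, -1.0]]
ft_force: [1.3, 0.1, -0.1]
grip_width: 0.0398
finger_force: 0.0
orange [ 0.5186 -0.313  -0.1459] 0.021542740577158374 [ 0.5187 -0.3154 -0.151 ]
yellow [ 0.6326 -0.3326  1.4247] 0.021809383594057666 [ 0.6334 -0.3329  1.4198]
greenR [ 0.5837 -0.2061 -1.7819] 0.44802960253048885 [ 0.5563 -0.2281  1.4198]
greenL [ 0.5837 -0.2061 -1.7819] 0.44802960253048885 [ 0.6509 -0.2182  2.9906]
```

View pics/t8.png

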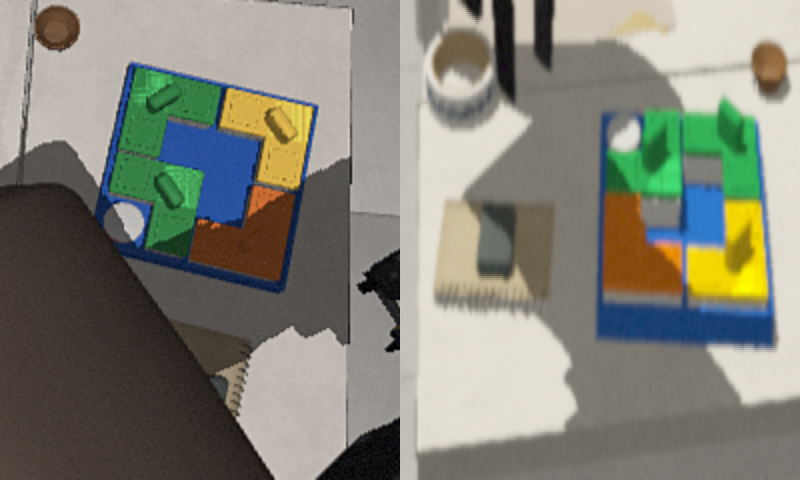

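The greens merge into one blob in the mask. I'll fit the second with the first held fixed, to check that it lies flat.

```bash
python3 -c "
from box import *
f=grab_frame('top');m=comp(hsvmask(f,*COL['green']),(420,205))
r=sil('top',BOX,(.5569,-.2269,1.4182),.004)
for z in (.004,.008,.012):
  m2=np.clip(m-cv2.dilate(r,np.ones((3,3))),0,1);m2=comp((m2>.5).astype(np.uint8)*255,(422,185))
  print(z,fit('top',BOX,m2,[TG['pp']],z),TG['pp'])
print(np.abs(np.clip(r+sil('top',BOX,TG['pp'],.004),0,1)-m).sum()/m.sum())
print([k for k in range(1)],bot.state()['time_s'])"
```

```text
0.004 (array([ 0.6508, -0.2172,  2.9858]), np.float64(0.030994752022114623)) (np.float64(0.6508647824984182), np.float64(-0.21818472962703273), 2.9905926535897933)
0.008 (array([ 0.6492, -0.2163,  2.9833]), np.float64(0.035204259639594906)) (np.float64(0.6508647824984182), np.float64(-0.21818472962703273), 2.9905926535897933)
0.012 (array([ 0.6476, -0.2154,  2.9867]), np.float64(0.03971997482218988)) (np.float64(0.6508647824984182), np.float64(-0.21818472962703273), 2.9905926535897933)
0.09958433052021665
[0] 34.35
```

All four boxes lie flat and in place, so I'm handing in.

```bash
python3 -c "
from cell import bot, grab_frame, get_calibration, hand_in
print(hand_in())"
```

```text
the job is handed in; nothing more can be done
None
```

The order is made up and handed in at about 34 s: the tin lies flat on the order pad and the four boxes I found sit flat in the tray around the sauce pot. I saw no fifth box in either view, and the hand-in returned no verdict.

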